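Clear the brake bench: bung the reservoir, sort full and empty parts pots by feel

ROBOT

A 6-joint arm with a two-finger parallel gripper is mounted at the origin on the work surface. World frame = base frame: x ahead of the robot, y to its left, z up, the work surface at z = 0. Lengths are in m, angles in degrees, forces in N, time in s.
With the tool pointing down it reaches from about 0.35 to 0.875 m from the base axis. Payload 4.2 kg.
Tool frame: the origin (TCP) lies on the centre line of the jaws, within the pads' length; the fingertips stand r.tip_extent ahead of it and the grasp point (between the pads) lies 11 mm behind it (r.tip_extent is the distance from the TCP to the fingertips, in m); z points along the fingers, y is the line along which they close (so a half turn about z gives the same grasp; the last joint's range is limited). The gripper opens to 87 mm and grips with 3 to 60 N. Pads are 19 mm wide; open, the fingers measure 117 mm over their backs; the gripper's body (75 mm by 190 mm) begins 51 mm behind the grasp point.
Start: joints at [-58.293, 22.042, 0.453, 0, -68.411, -14.817], TCP at [0.182, -0.598, 0.231] pointing down, gripper open.
Joint ranges: [-179.83, 179.83], [-69.29, 118.12], [-61.27, 80.66], [-181.25, 117.63], [-171.15, -9.14], [-177.46, 177.46]. Speed limits (degrees/s): [159.86, 159.86, 180, 180, 180, 180].

INTERFACE

Orientations are given as a 3x3 rotation matrix whose columns are the frame's x, y, z axes.
In Python, from station import r gives the robot as it stands.
- The arm moves only by the shell command python3 -m jog 'ROWS'. ROWS is text: rows parted by semicolons, each of 5 numbers parted by spaces: the opening, from 0 (shut) to 1 (fully open), then the shift along the world's x, y, z in mm, then the turn about the world's z in degrees. In form: hand dx dy dz roll; .... A call has 1 to 5 rows; each row shifts and turns the commanded pose from where the row before left it; what a row does not reach is not made up. A row lasts 1/8 s, in which the tool goes at most 62.5 mm and 10.7 degrees, less where a joint would pass 70% of its speed; a pose out of reach is approached as far as the arm can. A call is refused whole if a number of a shift passes 62.5 or a number of a turn 10.7, either way. A call with a gripper value outside its range is refused whole. The fingers move at their own pace and stop on an object; the grip force is fixed at half the most. Time passes only in rows, so rows that do not move let the fingers close. It gives the time, the measured TCP pose, the force, the opening and the grip force at its end, in the units of the state.
- r.sense(): the state, without advancing time (a new reading comes with each control period).
- r.capture(name): name is "scene" or "top" or "wrist"; returns a dict with "pixels" (400x640x3 uint8, red, green, blue), "fovy" (degrees; the focal length in pixels is half the picture's height over the tangent of half this angle, whatever the lens; pixels are square), "cx", "cy" (the principal point, pixels), "k1" (the pictures are not rectified: a ray, as slopes to the right and down, at radius r is drawn at 1 + k1 r^2 times it, then the intrinsics apply), "origin" and "orientation" of the camera in the world; the wrist camera has in their place "T_tool_cam" (4x4, takes a point from camera to tool coordinates, whose origin is the TCP and whose axes are the flange's). Camera axes: x right, y down, z forward; pixel columns grow to the right and rows downward; lengths in m; the calibration is good to about 2 mm. A picture is of the moment at which its call begins: read the wrist's pose just before it. There is no depth.
- r.finish_job(): hands the job in; it is judged then, once.
The state is a dict: "time_s": time; "joints": joint angles; "joint_velocities": joint speeds; "effort": joint torques, N m; "tcp_pos": TCP position; "ee_rot": TCP orientation; "wrist_force": force on the tool from outside, world axes, zero at the start; "moment": the same for the moment, N m; "gripper_width": opening from 0.0 (shut) to 1.0 (fully open); "gripper_force": force on a finger pad.
Only numpy, scipy, OpenCV 4.12 (cv2) and the standard library are available. Lean on these libraries where they do the work, as an engineer would, in place of code of your own. Each camera call takes 0.05 s, during which the arm holds its last target. There are 200 camera calls.

TASK

Clear the bench after the brake cylinder rebuild. First close the open reservoir neck with the rubber bung, pushed fully home, so that no dirt falls in; then heft each of the white parts pots: stand the heavy, full ones upright in the carrier pockets, filling them in order from the one-pip pocket without a gap, and put the light, empty ones in the grey return bin. Leave the tools and other things on the bench where they are.

Things in the scene. Friction and masses are not known exactly. Their poses are not given: they have to be found in the camera images.
- pot_a: one of four to six identical opaque white plastic parts pots with a grey lid band (None if absent, or while held): a plain upright cylinder 52 mm in diameter, 62 mm high, closed, origin at the centre of its underside, z up. Full of steel nuts it weighs 0.38 to 0.55 kg; empty it weighs 0.03 to 0.07 kg; nothing to be seen tells which
- pot_b: one of four to six identical opaque white plastic parts pots with a grey lid band (None if absent, or while held): a plain upright cylinder 52 mm in diameter, 62 mm high, closed, origin at the centre of its underside, z up. Full of steel nuts it weighs 0.38 to 0.55 kg; empty it weighs 0.03 to 0.07 kg; nothing to be seen tells which
- pot_c: one of four to six identical opaque white plastic parts pots with a grey lid band (None if absent, or while held): a plain upright cylinder 52 mm in diameter, 62 mm high, closed, origin at the centre of its underside, z up. Full of steel nuts it weighs 0.38 to 0.55 kg; empty it weighs 0.03 to 0.07 kg; nothing to be seen tells which
- pot_d: one of four to six identical opaque white plastic parts pots with a grey lid band (None if absent, or while held): a plain upright cylinder 52 mm in diameter, 62 mm high, closed, origin at the centre of its underside, z up. Full of steel nuts it weighs 0.38 to 0.55 kg; empty it weighs 0.03 to 0.07 kg; nothing to be seen tells which
- pot_e: one of four to six identical opaque white plastic parts pots with a grey lid band (None if absent, or while held): a plain upright cylinder 52 mm in diameter, 62 mm high, closed, origin at the centre of its underside, z up. Full of steel nuts it weighs 0.38 to 0.55 kg; empty it weighs 0.03 to 0.07 kg; nothing to be seen tells which
- pot_f: one of four to six identical opaque white plastic parts pots with a grey lid band (None if absent, or while held): a plain upright cylinder 52 mm in diameter, 62 mm high, closed, origin at the centre of its underside, z up. Full of steel nuts it weighs 0.38 to 0.55 kg; empty it weighs 0.03 to 0.07 kg; nothing to be seen tells which
- bung: black rubber bung, 45 g, standing on its narrow end: a taper 22 mm high, 24 mm across at the foot, 31 mm at the top; then a flange 42 mm across, 5 mm thick; on it a round grip 24 mm across, 19 mm high (27 to 46 mm above the origin). Origin at the centre of its foot, z up. Seated, the flange lies flat on the neck's rim, the origin 22 mm below point mouth
- mouth (a point): centre of the rim of the reservoir's open neck, 100 mm above the table; the neck is 35 mm inside, 45 mm outside, 31 mm deep. It tops the white reservoir (68 mm across) of a brake master cylinder: aluminium barrel, 150 mm long along this point's y, fixed on a steel plate 100 x 90 mm
- carrier: fixed black carrier slab, 250 x 110 mm, 28 mm high, with three square pockets in a row along its x, each 62 mm wide inside and 20 mm deep, with a grey sprung pad as its floor; white pips on the lip on its -y side number them: one pip (-x end, nearest the robot), two, three. Origin at the centre of its underside
- bin: fixed grey open-topped return bin, 220 x 220 mm outside, 80 mm high, walls 5 mm; inside, a sprung plywood false floor whose top is 20 mm above the table when unloaded. Origin at the centre of its underside, sides along its x and y
- bin_floor (a joint): how far the bin's sprung false floor has sunk, m: 0 to 0.009, 600 N/m; three empty pots sink it under 0.004, one full pot more than 0.006
- pad1 (a joint): how far the sprung pad of pocket 1 has sunk, m: 0 to 0.003 (1000 N/m after 0.5 N); a full pot sinks it to the stop, an empty one hardly
- pad2 (a joint): how far the sprung pad of pocket 2 has sunk, m: 0 to 0.003 (1000 N/m after 0.5 N); a full pot sinks it to the stop, an empty one hardly
- pad3 (a joint): how far the sprung pad of pocket 3 has sunk, m: 0 to 0.003 (1000 N/m after 0.5 N); a full pot sinks it to the stop, an empty one hardly
- pocket1 (a point): centre of the (unpressed) pad in the carrier pocket with 1 pip, 8 mm above the table; pocket centres are 80 mm apart
- pocket2 (a point): centre of the (unpressed) pad in the carrier pocket with 2 pips, 8 mm above the table; pocket centres are 80 mm apart
- pocket3 (a point): centre of the (unpressed) pad in the carrier pocket with 3 pips, 8 mm above the table; pocket centres are 80 mm apart
- tape_roll: bystander: roll of tape lying flat, 50 mm outside, 15 mm high; origin at the centre of its underside
- washer: bystander: flat copper washer, 30 mm across, 5 mm high; origin at the centre of its underside
- socket: bystander: steel socket standing, 22 mm across, 32 mm high; origin at the centre of its underside
- wrench: bystander: wrench, 160 mm long, lying flat
- screwdriver: bystander: screwdriver, 180 mm long, lying flat

How it is judged:
By the outcome, as a careful person would: the job done as asked, in the order asked, and still so for the second after the job is handed in, with the robot touching nothing.
Of pot_e, pot_d, pot_f only 1 to 3 are there at a start; the rules pass over those that are not, and their reading is None.
At some moment in a run one of pot_a, pot_b, pot_c, pot_d, pot_e, pot_f may be knocked a few centimetres aside while the robot is not near it.
It also fails if it takes over 208 s, if anything falls off the work surface, if the arm or the gripper's body presses on something with over 40 N, if the wrist force passes 120 N, or if a joint passes its speed limit or range.

## Working session

There is one attempt and no reset: what is moved stays moved. The work goes in short steps, Python scripts to look and compute and a shell command to move; the robot and the scene stay as the last step left them, time stands still between calls to the robot, and variables do not carry over. Pictures are saved under pics/ and viewed, at most 14 in all, crops included, and the job is handed in when it is done.

```bash
ls; mkdir -p pics; cat > h.py <<'E'
import numpy as np, cv2, json, pickle
from station import r
def cap(name, fn):
    s=r.sense(); c=r.capture(name); c=dict(c)
    if 'T_tool_cam' in c:
        T=np.eye(4); T[:3,:3]=np.array(s['ee_rot']); T[:3,3]=s['tcp_pos']
        W=T@np.array(c['T_tool_cam']); c['origin']=W[:3,3]; c['orientation']=W[:3,:3]
    pickle.dump(c,open(f'pics/{fn}.pkl','wb')); cv2.imwrite(f'pics/{fn}.png',c['pixels'][:,:,::-1]); return c
def load(fn): return pickle.load(open(f'pics/{fn}.pkl','rb'))
def K(c):
    f=200/np.tan(np.radians(c['fovy'])/2); return np.array([[f,0,c['cx']],[0,f,c['cy']],[0,0,1]]),np.array([c['k1'],0,0,0.])
def ray(c,u,v):
    k,d=K(c); p=cv2.undistortPoints(np.array([[[u,v]]],float),k,d)[0,0]
    return np.array(c['origin']),np.array(c['orientation'])@np.array([p[0],p[1],1])
def onz(c,u,v,z):
    o,d=ray(c,u,v); return (o+d*(z-o[2])/d[2])
def proj(c,P):
    R=np.array(c['orientation']); k,d=K(c); q=(np.atleast_2d(P)-np.array(c['origin']))@R
    return cv2.projectPoints(q[:,None,:],np.zeros(3),np.zeros(3),k,d)[0][:,0]
def tri(*obs):
    A=np.zeros((3,3));b=np.zeros(3)
    for c,u,v in obs:
        o,d=ray(c,u,v); d=d/np.linalg.norm(d); M=np.eye(3)-np.outer(d,d); A+=M;b+=M@o
    p=np.linalg.solve(A,b); return p
def crop(fn,x0,y0,x1,y1,s,out):
    im=cv2.imread(f'pics/{fn}.png')[y0:y1,x0:x1]; cv2.imwrite(f'pics/{out}.png',cv2.resize(im,None,fx=s,fy=s,interpolation=cv2.INTER_CUBIC))
E
python3 - <<'E'
from h import *
for n in ('scene','top'):
    c=cap(n,n+'0'); print(n,c['fovy'],c['k1'],c['origin'],c['orientation'])
s=r.sense(); print({k:s[k] for k in('time_s','tcp_pos','ee_rot','wrist_force','gripper_width')},r.tip_extent)
E
```

```text
pics
scene 43.00117331241738 0.01319819046988141 [1.37830601 0.09713669 0.9512426 ] [[-0.1504823   0.72129447 -0.67608385]
 [ 0.9885641   0.11656841 -0.09567045]
 [ 0.00980345 -0.68274892 -0.7305873 ]]
top 55.10309107073039 0.013017668669899483 [ 0.42090465 -0.0209686   0.99829248] [[ 0.00681859 -0.98530918  0.17064386]
 [-0.99991173 -0.0047721   0.01240005]
 [-0.01140356 -0.17071335 -0.98525474]]
{'time_s': 0.1, 'tcp_pos': array([ 0.18145378, -0.59753313,  0.22958998]), 'ee_rot': array([[-9.56919688e-01, -2.90352079e-01, -6.16533059e-04],
       [-2.90352728e-01,  9.56917925e-01,  1.83769102e-03],
       [ 5.63941272e-05,  1.93753477e-03, -9.99998121e-01]]), 'wrist_force': array([ 0.86013878,  0.06694459, -0.31623685]), 'gripper_width': 0.9975094400508248} 0.008
```

View pics/top0.png

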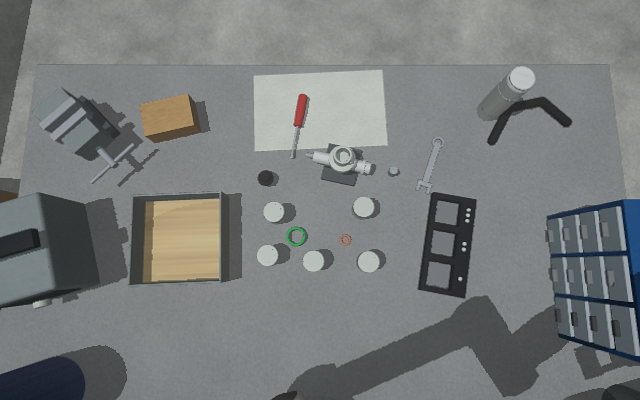

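View pics/scene0.png

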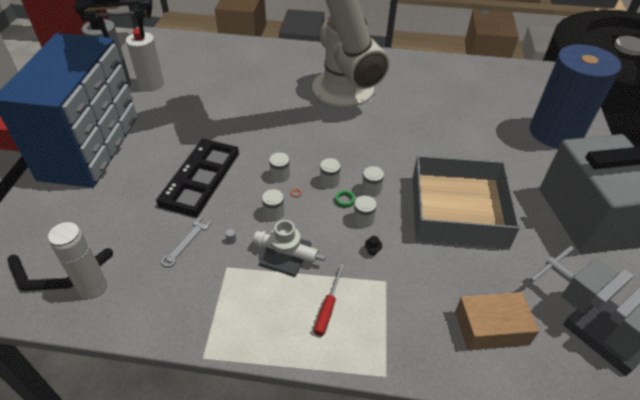

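Five pots: in the top view about (274,212), (364,207), (268,255), (313,261) and (368,261). The bung is at (265,178), the neck at (343,155), the carrier at (447,245) with one pip at its lower (near) end, and the bin at (180,238). Next I'll enlarge both views.

```bash
python3 - <<'E'
from h import *
crop('top0',245,140,405,280,5,'ct')
crop('scene0',230,145,400,275,4.7,'cs')
E
```

```text
(no output)
```

View pics/ct.png

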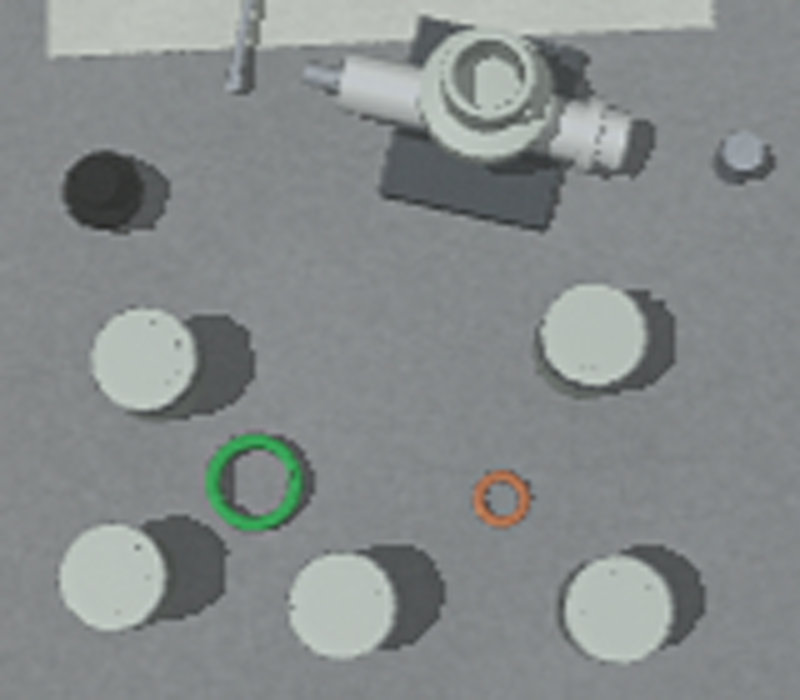

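View pics/cs.png

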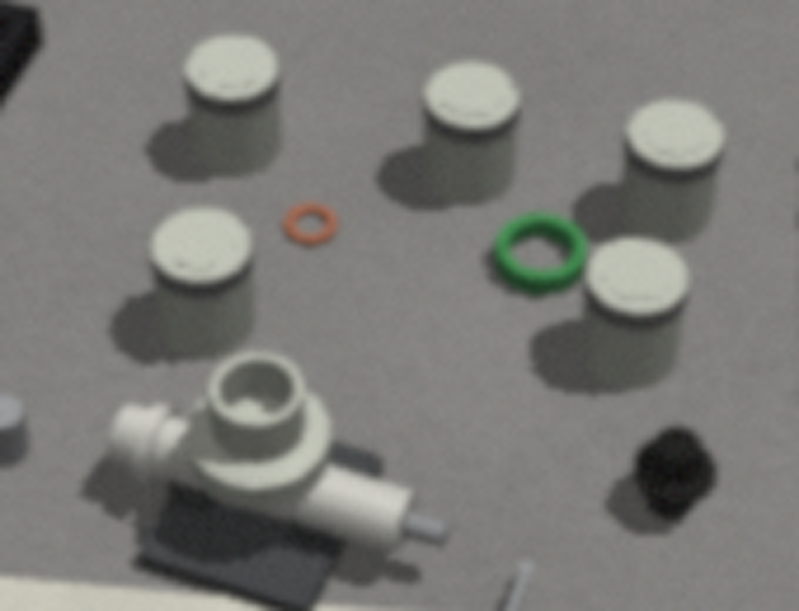

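The crops give pot lid centres, the neck rim centre and the bung in both views. Next: triangulate those, and make one combined crop for carrier and bin.

```bash
python3 - <<'E'
from h import *
t=load('top0');s=load('scene0')
T=lambda u,v:(t,245+(u+.5)/5-.5,140+(v+.5)/5-.5)
S=lambda u,v:(s,230+(u+.5)/4.7-.5,145+(v+.5)/4.7-.5)
for n,a,b,z in [('A',(144,359),(637,276),.062),('B',(593,334),(201,246),.062),('C',(112,577),(675,135),.062),('D',(342,606),(471,96),.062),('E',(619,609),(231,69),.062),('neck',(487,76),(257,390),.1),('bungtop',(103,186),(677,442),.046)]:
    print(n,tri(T(*a),S(*b)).round(4),'top@z',onz(*T(*a),z)[:2].round(4),'scene@z',onz(*S(*b),z)[:2].round(4))
a=cv2.imread('pics/top0.png')[185:305,410:485]; b=cv2.imread('pics/scene0.png')[135:220,150:245]; c=cv2.imread('pics/top0.png')[180:295,120:245]; 
f=lambda i,s:cv2.resize(i,None,fx=s,fy=s,interpolation=cv2.INTER_CUBIC)
o=np.zeros((600,800,3),np.uint8)
A=f(a,5);o[:600,:375]=A; B=f(b,4);o[:340,380:760]=B; C=f(c,2);o[345:575,400:650]=C
cv2.imwrite('pics/car.png',o)
E
```

```text
A [0.5481 0.1089 0.0588] top@z [0.5478 0.1073] scene@z [0.5509 0.1101]
B [ 0.5619 -0.1136  0.0579] top@z [ 0.5614 -0.1141] scene@z [ 0.5656 -0.1118]
C [0.4414 0.1213 0.0581] top@z [0.4414 0.1198] scene@z [0.4452 0.1221]
D [0.4282 0.0093 0.0578] top@z [0.4283 0.0084] scene@z [0.4325 0.0104]
E [ 0.4277 -0.1244  0.0577] top@z [ 0.4278 -0.1249] scene@z [ 0.4323 -0.1224]
neck [ 0.6829 -0.0601  0.0962] top@z [ 0.6818 -0.0605] scene@z [ 0.6859 -0.0588]
bungtop [0.6394 0.1358 0.0424] top@z [0.6388 0.1329] scene@z [0.6419 0.138 ]
```

View pics/car.png

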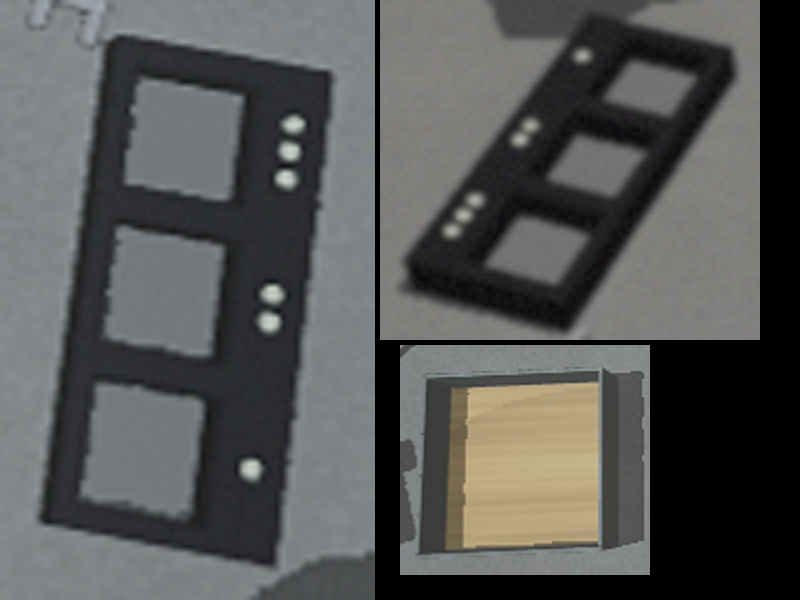

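```bash
python3 - <<'E'
from h import *
t=load('top0');s=load('scene0')
T=lambda u,v,z:onz(t,410+(u+.5)/5-.5,185+(v+.5)/5-.5,z)
S=lambda u,v,z:onz(s,150+(u-380+.5)/4-.5,135+(v+.5)/4-.5,z)
p=[T(*q,.028) for q in[(330,72),(275,566),(40,521),(110,37)]]; print(np.round(p,4))
e=p[0]-p[1]; print('len',np.linalg.norm(e),np.degrees(np.arctan2(e[1],e[0]))); x=e/np.linalg.norm(e); y=np.array([-x[1],x[0],0])
c=(p[0]+p[1])/2+.055*y; print('top centre',c,[ (c+k*x).round(4)[:2] for k in(-.08,0,.08)], 'left edge check',[(q-c)@y for q in p],[(q-c)@x for q in p])
q=[S(*a,.028) for a in[(592,14),(735,55),(570,325),(408,260)]]; print(np.round(q,4))
print('scene pips',S(583,56,.028),S(463,215,.028),'top pips',T(251,469,.028),T(289,151,.028))
# scene: pad centres approx
for pd in [((145,138),(538,250)),((164,292),(597,165)),((143,450),(651,87))]: print('pads',T(*pd[0],.008),S(*pd[1],.008))
B=[onz(t,120+(u-400)/2,180+(v-345)/2,.08) for u,v in[(428,378),(604,368),(603,549),(420,553)]]; print(np.round(B,3),np.mean(B,0))
E
```

```text
[[ 0.5871 -0.4037  0.028 ]
 [ 0.3423 -0.3617  0.028 ]
 [ 0.3626 -0.2483  0.028 ]
 [ 0.6048 -0.293   0.028 ]]
len 0.24840344719233642 -9.74425373695663
top centre [ 0.47399471 -0.32849773  0.028     ] [array([ 0.3951, -0.315 ]), array([ 0.474 , -0.3285]), array([ 0.5528, -0.342 ])] left edge check [np.float64(-0.05500000000000001), np.float64(-0.05500000000000001), np.float64(0.06018323922967779), np.float64(0.05716086625495881)] [np.float64(0.12420172359616818), np.float64(-0.12420172359616821), np.float64(-0.12337004825495891), np.float64(0.12285725982495375)]
[[ 0.3449 -0.3569  0.028 ]
 [ 0.3707 -0.2482  0.028 ]
 [ 0.6246 -0.2854  0.028 ]
 [ 0.589  -0.3998  0.028 ]]
scene pips [ 0.38848524 -0.34996681  0.028     ] [ 0.54648303 -0.37949986  0.028     ] top pips [ 0.38850206 -0.35269     0.028     ] [ 0.54638929 -0.38061967  0.028     ]
pads [ 0.55533741 -0.31434666  0.008     ] [ 0.55057202 -0.33268596  0.008     ]
pads [ 0.47599932 -0.32034787  0.008     ] [ 0.47020988 -0.31838779  0.008     ]
pads [ 0.39671959 -0.30599158  0.008     ] [ 0.39043146 -0.30426668  0.008     ]
[[0.58  0.446 0.08 ]
 [0.594 0.232 0.08 ]
 [0.378 0.222 0.08 ]
 [0.372 0.436 0.08 ]] [0.48099694 0.33403244 0.08      ]
```

The carrier's yaw is about -10°, and its pockets sit off-centre towards +y, so I'll look at it with the wrist camera first.

```bash
python3 -m jog '1 55 50 25 -5.3; 1 55 50 25 -5.3; 1 55 50 25 -5.3; 1 55 50 25 -5.3; 1 55 50 10 -5.3' ; python3 -m jog '1 0 0 0 0;1 0 0 0 0;1 0 0 0 0'; python3 - <<'E'
from h import *
c=cap('wrist','w1'); print(c['T_tool_cam'],c['fovy'],c['k1'],c['origin'],r.sense()['tcp_pos'],r.sense()['ee_rot'][:,1])
print(proj(c,[[.397,-.304,.008],[.476,-.318,.008],[.555,-.332,.008]]))
E
```

```text
time_s: 0.72
tcp_pos: [0.4041, -0.3957, 0.3197]
ee_rot: [[-0.985, 0.17, 0.001], [0.17, 0.985, -0.001], [-0.002, -0.001, -1.0]]
wrist_force: [0.3, -1.0, -0.7]
gripper_width: 1.0
gripper_force: 0.0
time_s: 1.1
tcp_pos: [0.4017, -0.3976, 0.318]
ee_rot: [[-0.986, 0.168, -0.001], [0.168, 0.986, 0.001], [0.001, 0.0, -1.0]]
wrist_force: [-0.0, -1.0, 0.2]
gripper_width: 1.0
gripper_force: 0.0
[[-7.46009187e-04 -9.56373830e-01 -2.92144726e-01  8.04389655e-02]
 [ 9.99999529e-01 -8.95037192e-04  3.76461740e-04 -1.93214427e-05]
 [-6.21518551e-04 -2.92144308e-01  9.56374047e-01 -1.54141605e-01]
 [ 0.00000000e+00  0.00000000e+00  0.00000000e+00  1.00000000e+00]] 62.86026321131492 -0.042764978485644 [ 0.32259973 -0.3841677   0.47225183] [ 0.40165083 -0.39777926  0.31810306] [1.68882120e-01 9.85636207e-01 3.11621846e-04]
[[382.82466969 149.29629249]
 [379.51896634 203.59285177]
 [376.38898086 252.93381419]]
```

View pics/w1.png

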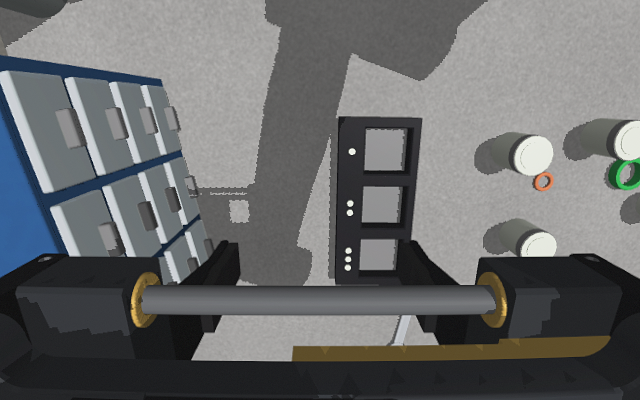

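The wrist view shows the carrier at x 335–422, y 117–285, with one pip at (352,152). Next, an enlarged crop.

```bash
python3 - <<'E'
from h import *
crop('w1',320,105,440,290,3.2,'cw1')
E
```

```text
(no output)
```

View pics/cw1.png

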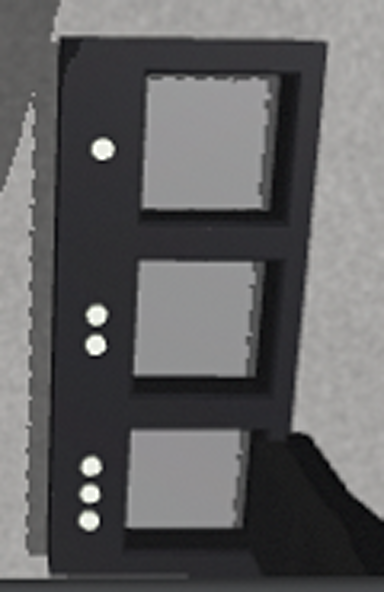

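```bash
python3 - <<'E'
from h import *
c=load('w1')
P=lambda u,v,z=.028:onz(c,320+(u+.5)/3.2-.5,105+(v+.5)/3.2-.5,z)
for q in [[(145,72),(301,72),(288,225),(140,222)],[(134,260),(284,260),(275,392),(131,391)]]:
    p=[P(*a) for a in q]; print(np.mean(p,0).round(4),[np.linalg.norm(p[i]-p[i-1]).round(4) for i in range(4)])
print('pips',P(103,148),P(90,493),'slab',P(60,38),P(326,42),P(50,575))
# pots seen in wrist
for u,v in[(530,155),(539,245)]: print(onz(c,u,v,.062))
E
```

```text
[ 0.3976 -0.3008  0.028 ] [np.float64(0.0634), np.float64(0.0651), np.float64(0.0649), np.float64(0.0644)]
[ 0.4753 -0.315   0.028 ] [np.float64(0.061), np.float64(0.0658), np.float64(0.0617), np.float64(0.0656)]
pips [ 0.38892465 -0.3491673   0.028     ] [ 0.54707484 -0.3776366   0.028     ] slab [ 0.34121365 -0.3602081   0.028     ] [ 0.36096153 -0.25191158  0.028     ] [ 0.58686225 -0.40275954  0.028     ]
[ 0.42646623 -0.12729383  0.062     ]
[ 0.55601466 -0.11202387  0.062     ]
```

```bash
python3 -m jog '1 25 55 0 0;1 25 55 0 0;1 25 55 0 0;1 25 55 0 0;1 25 55 0 0' ; python3 -m jog '1 25 55 -5 0;1 25 55 -5 0;1 25 52 -5 0;1 0 0 0 0;1 0 0 0 0'; python3 - <<'E'
from h import *
c=cap('wrist','w2'); print(c['origin'],r.sense()['tcp_pos'])
print(proj(c,[[.640,.135,.046],[.683,-.06,.1],[.549,.109,.062],[.5635,-.113,.062]]))
E
```

```text
time_s: 1.78
tcp_pos: [0.5279, -0.1214, 0.3186]
ee_rot: [[-0.986, 0.169, 0.0], [0.169, 0.986, -0.0], [-0.0, -0.0, -1.0]]
wrist_force: [0.6, -0.2, 0.0]
gripper_width: 1.002
gripper_force: 0.0
time_s: 2.4
tcp_pos: [0.6027, 0.039, 0.3032]
ee_rot: [[-0.986, 0.168, -0.001], [0.168, 0.986, -0.001], [0.001, -0.001, -1.0]]
wrist_force: [0.2, -1.1, -0.3]
gripper_width: 0.999
gripper_force: 0.0
[0.52350263 0.05259312 0.45741713] [0.60253292 0.03857693 0.30368373]
[[396.30239671 186.3946808 ]
 [248.6966541  257.83403603]
 [369.45661112 119.01364505]
 [190.69543449 162.93033401]]
```

View pics/w2.png

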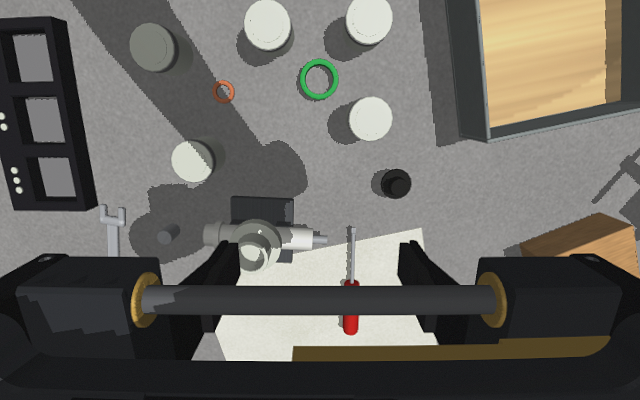

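The bung grip is at about (398,184), the neck near (253,252) partly beside the finger, and pots A, B, D, C, E at (371,119), (192,161), (267,24), (370,20), (153,47). Next, an enlarged crop of the bung and neck.

```bash
python3 - <<'E'
from h import *
crop('w2',220,150,420,285,4,'cw2')
E
```

```text
(no output)
```

View pics/cw2.png

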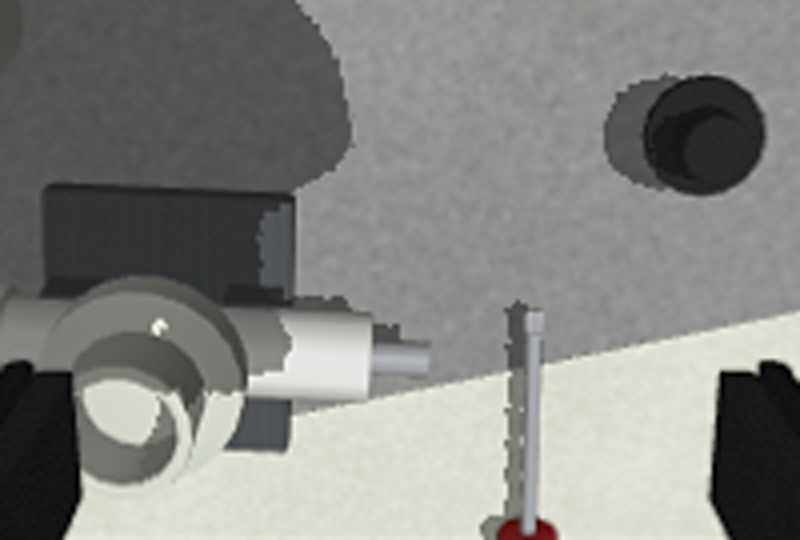

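```bash
python3 - <<'E'
from h import *
c=load('w2');t=load('top0');s=load('scene0')
g=(220+720.5/4-.5,150+147.5/4-.5); f=(220+704.5/4-.5,150+135.5/4-.5)
print('grip',onz(c,*g,.046),'flange',onz(c,*f,.0265))
print('grip tri w/ top',tri((c,*g),(t,245+103.5/5-.5,140+186.5/5-.5)))
for n,u,v in [('A',371,119),('B',192,161),('D',267,24),('C',370,20),('E',153,47)]: print(n,onz(c,u,v,.062).round(4))
print('neck',onz(c,220+116.5/4-.5,150+420/4-.5,.1))
print('binfloor corner', onz(c,487,142,.08),onz(c,620,115,.08))
E
```

```text
grip [0.64069857 0.13926874 0.046     ] flange [0.64117624 0.13842362 0.0265    ]
grip tri w/ top [0.62027329 0.1219718  0.12184313]
A [0.5493 0.1108 0.062 ]
B [ 0.5615 -0.1107  0.062 ]
D [0.4292 0.0116 0.062 ]
C [0.4442 0.1233 0.062 ]
E [ 0.4287 -0.1197  0.062 ]
neck [ 0.67868091 -0.05905774  0.1       ]
binfloor corner [0.59543106 0.23758114 0.08      ] [0.58899553 0.39597382 0.08      ]
```

```bash
python3 -m jog '1 19 50 -40 0;1 19 49 -40 0;1 0 0 -60 0;1 0 0 -40 0;1 0 0 -40 0' ; python3 -m jog '1 0 0 -26 0;1 0 0 -21 0;1 0 0 0 0;1 0 0 0 0'
```

```text
time_s: 3.08
tcp_pos: [0.6386, 0.1313, 0.0877]
ee_rot: [[-0.986, 0.169, 0.001], [0.169, 0.986, 0.0], [-0.001, 0.0, -1.0]]
wrist_force: [-0.1, -0.0, 0.4]
gripper_width: 1.0
gripper_force: 0.0
time_s: 3.58
tcp_pos: [0.6394, 0.1324, 0.0428]
ee_rot: [[-0.986, 0.168, 0.002], [0.168, 0.986, 0.001], [-0.002, 0.001, -1.0]]
wrist_force: [0.5, -0.1, 0.8]
gripper_width: 0.997
gripper_force: 0.0
```

```bash
python3 -m jog '1 1.5 6 -5 0;1 0 0 0 0;0 0 0 0 0;0 0 0 0 0;0 0 0 0 0' ; python3 -m jog '0 0 0 0 0;0 0 0 0 0;0 0 0 0 0;0 0 0 0 0;0 0 0 0 0'
```

```text
time_s: 4.2
tcp_pos: [0.64, 0.1392, 0.0364]
ee_rot: [[-0.986, 0.167, 0.0], [0.167, 0.986, 0.0], [-0.0, 0.0, -1.0]]
wrist_force: [-0.5, -0.2, 0.6]
gripper_width: 0.744
gripper_force: 0.0
time_s: 4.82
tcp_pos: [0.64, 0.1392, 0.0363]
ee_rot: [[-0.986, 0.167, -0.0], [0.167, 0.986, -0.0], [0.0, -0.0, -1.0]]
wrist_force: [0.1, 0.1, -0.4]
gripper_width: 0.262
gripper_force: 30.0
```

```bash
python3 -m jog '0 0 0 50 0;0 0 0 60 0;0 0 -30 60 0;0 0 -50 60 0;0 0 -50 10 0' ; python3 -m jog '0 0 -50 0 0;0 0 -22 0 0;0 0 0 0 0;0 0 0 0 0'; python3 - <<'E'
from h import *
c=cap('wrist','w3'); print(r.sense()['tcp_pos'],r.sense()['wrist_force'])
p=proj(c,[[.681,-.06,.1]])[0]; print(p); x,y=int(p[0])-60,int(p[1])-70
print(x,y); crop('w3',x,y,x+120,y+110,5,'cw3')
E
```

```text
time_s: 5.45
tcp_pos: [0.6416, 0.0209, 0.2652]
ee_rot: [[-0.986, 0.165, 0.009], [0.165, 0.986, 0.001], [-0.008, 0.003, -1.0]]
wrist_force: [-0.3, -0.3, -1.3]
gripper_width: 0.266
gripper_force: 30.0
time_s: 5.95
tcp_pos: [0.6401, -0.0499, 0.2598]
ee_rot: [[-0.986, 0.166, -0.0], [0.166, 0.986, 0.0], [0.001, 0.0, -1.0]]
wrist_force: [0.4, 1.0, 0.1]
gripper_width: 0.263
gripper_force: 30.0
[ 0.64011054 -0.04963558  0.25987985] [-0.05208112  0.14624775 -0.33965956]
[315.27182212 229.19753832]
255 159
```

View pics/cw3.png

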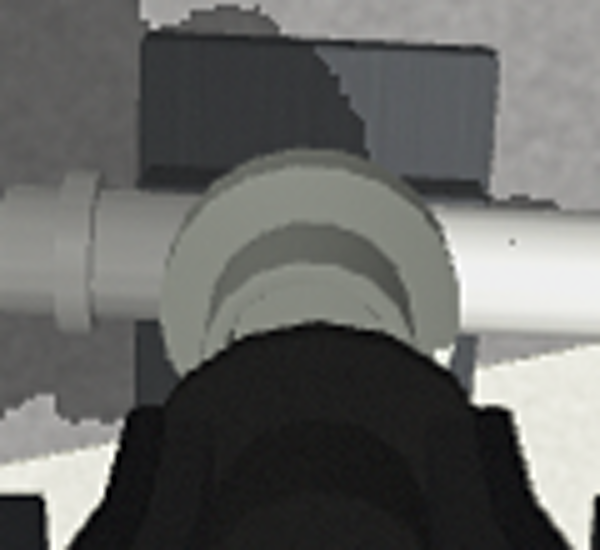

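```bash
python3 - <<'E'
from h import *
c=load('w3')
P=lambda u,v,z:onz(c,255+(u+.5)/5-.5,159+(v+.5)/5-.5,z)
x=np.array([.986,-.166,0]) # camera 'down' in world
for z in(.096,.1): print('neck',P(310,263,z)+.0225*x, 'width',P(205,345,z)-P(415,345,z))
tcp=np.array([.6401,-.0499,.2598])
f=P(321,322,tcp[2]-.0365+.027)+.021*x; print('bung flange centre rel tcp',f-tcp)
print('dome?',P(160,285,.07),P(460,285,.07))
E
```

```text
neck [ 0.68552905 -0.05934879  0.096     ] width [-0.00729802 -0.04301623  0.        ]
neck [ 0.68423951 -0.05910983  0.1       ] width [-0.00720623 -0.0424752   0.        ]
bung flange centre rel tcp [ 9.17229603e-04  5.82236485e-05 -9.50000000e-03]
dome? [ 0.67122421 -0.09089734  0.07      ] [ 0.68237411 -0.02517169  0.07      ]
```

```bash
python3 -m jog '0 25 -5 0 0;0 18 -4.5 -20 0;0 0 0 -45 0;0 0 0 -35 0;0 0 0 0 0'; python3 -m jog '0 0 0 0 0;0 0 0 0 0'
```

```text
time_s: 6.62
tcp_pos: [0.6812, -0.059, 0.1565]
ee_rot: [[-0.986, 0.165, -0.008], [0.165, 0.986, -0.0], [0.008, -0.002, -1.0]]
wrist_force: [-0.0, 0.7, 0.4]
gripper_width: 0.27
gripper_force: 30.0
time_s: 6.88
tcp_pos: [0.6843, -0.0598, 0.1627]
ee_rot: [[-0.986, 0.166, 0.004], [0.166, 0.986, 0.0], [-0.004, 0.001, -1.0]]
wrist_force: [-1.0, -0.3, 0.1]
gripper_width: 0.269
gripper_force: 30.0
```

```bash
python3 -m jog '0 -1 0.5 -12 0;0 0 0 -10 0;0 0 0 -8 0;0 0 0 0 0;0 0 0 0 0'; python3 -m jog '0 0 0 -6 0;0 0 0 -4 0;0 0 0 0 0;0 0 0 0 0'
```

```text
time_s: 7.5
tcp_pos: [0.6823, -0.0598, 0.1303]
ee_rot: [[-0.986, 0.167, 0.0], [0.167, 0.986, -0.0], [-0.0, -0.0, -1.0]]
wrist_force: [-0.8, 1.2, 0.7]
gripper_width: 0.262
gripper_force: 30.0
time_s: 8.0
tcp_pos: [0.6821, -0.0598, 0.1203]
ee_rot: [[-0.986, 0.167, 0.0], [0.167, 0.986, -0.0], [-0.0, -0.0, -1.0]]
wrist_force: [0.5, -0.1, -1.0]
gripper_width: 0.269
gripper_force: 30.0
```

No contact so far; the foot is 16 mm inside the neck. I'll keep going down to contact.

```bash
python3 -m jog '0 0 0 -3 0;0 0 0 -2 0;0 0 0 0 0'; python3 -m jog '0 0 0 -2 0;0 0 0 0 0'; python3 -m jog '0 0 0 -2 0;0 0 0 0 0'
```

```text
time_s: 8.38
tcp_pos: [0.6819, -0.0597, 0.1149]
ee_rot: [[-0.986, 0.167, -0.001], [0.167, 0.986, -0.0], [0.001, -0.0, -1.0]]
wrist_force: [-0.2, -1.1, -0.1]
gripper_width: 0.269
gripper_force: 30.0
time_s: 8.62
tcp_pos: [0.6823, -0.0598, 0.1142]
ee_rot: [[-0.986, 0.167, 0.001], [0.167, 0.986, -0.0], [-0.001, -0.0, -1.0]]
wrist_force: [-1.1, -0.8, 3.5]
gripper_width: 0.268
gripper_force: 30.0
time_s: 8.88
tcp_pos: [0.6823, -0.0599, 0.1142]
ee_rot: [[-0.986, 0.166, 0.002], [0.166, 0.986, -0.001], [-0.002, -0.0, -1.0]]
wrist_force: [-4.8, 1.0, 11.3]
gripper_width: 0.265
gripper_force: 30.0
```

```bash
python3 -m jog '0 0 0 -3 0;0 0 0 0 0'; python3 -m jog '0 0 0 5 0;0.5 0 0 0 0;0.5 0 0 0 0;0.5 0 0 0 0;0.5 0 0 30 0'; python3 -m jog '0.6 0 0 50 0;0.7 -25 0 50 0;1 -25 0 0 0;1 0 0 0 0;1 0 0 0 0'; python3 - <<'E'
from h import *
c=cap('wrist','w4'); print(r.sense()['tcp_pos'])
p=proj(c,[[.683,-.06,.1]])[0]; print(p); x,y=int(p[0])-60,int(p[1])-60
print(x,y); crop('w4',x,y,x+120,y+110,4,'cw4')
E
```

```text
time_s: 9.12
tcp_pos: [0.6824, -0.0598, 0.1141]
ee_rot: [[-0.986, 0.165, 0.003], [0.165, 0.986, -0.001], [-0.003, -0.001, -1.0]]
wrist_force: [-8.5, 2.2, 20.2]
gripper_width: 0.266
gripper_force: 30.0
time_s: 9.75
tcp_pos: [0.6797, -0.0598, 0.1393]
ee_rot: [[-0.986, 0.168, -0.008], [0.168, 0.986, 0.0], [0.008, -0.001, -1.0]]
wrist_force: [0.1, 0.4, -0.5]
gripper_width: 0.494
gripper_force: 0.0
time_s: 10.38
tcp_pos: [0.632, -0.0597, 0.2419]
ee_rot: [[-0.986, 0.167, -0.002], [0.167, 0.986, -0.0], [0.002, -0.0, -1.0]]
wrist_force: [-0.2, 1.4, -0.3]
gripper_width: 0.94
gripper_force: 0.0
[ 0.63224751 -0.05969045  0.24176503]
[326.77025454 243.87572327]
266 183
```

View pics/cw4.png

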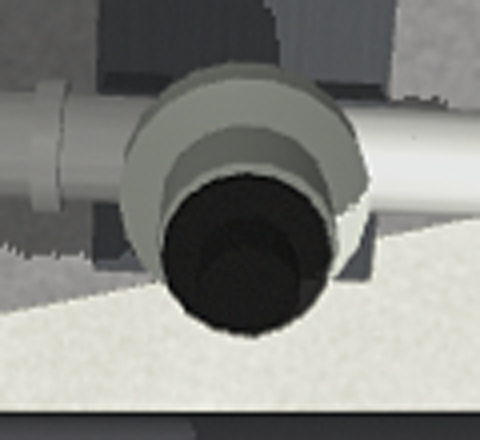

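The bung's flange lies flat and concentric on the rim at (244,253) in the crop. Next: grasp pot B.

```bash
python3 -m jog '1 -36 -26 0 0;1 -35 -26 -30 0;1 0 0 -50 0;1 0 0 -50 0;1 0 0 -40 0'; python3 -m jog '1 0 0 -25 0;1 0 0 0 0;1 0 0 0 0'; python3 - <<'E'
from h import *
c=cap('wrist','w5'); p=r.sense()['tcp_pos'];print(p)
E
```

```text
time_s: 11.05
tcp_pos: [0.5606, -0.112, 0.0703]
ee_rot: [[-0.986, 0.167, -0.003], [0.167, 0.986, -0.0], [0.003, -0.001, -1.0]]
wrist_force: [0.3, -0.3, 0.0]
gripper_width: 0.999
gripper_force: 0.0
time_s: 11.42
tcp_pos: [0.5621, -0.1118, 0.0486]
ee_rot: [[-0.986, 0.167, 0.001], [0.167, 0.986, -0.0], [-0.001, -0.0, -1.0]]
wrist_force: [0.2, -0.1, 1.0]
gripper_width: 1.002
gripper_force: 0.0
[ 0.56227232 -0.11176177  0.04920235]
```

View pics/w5.png

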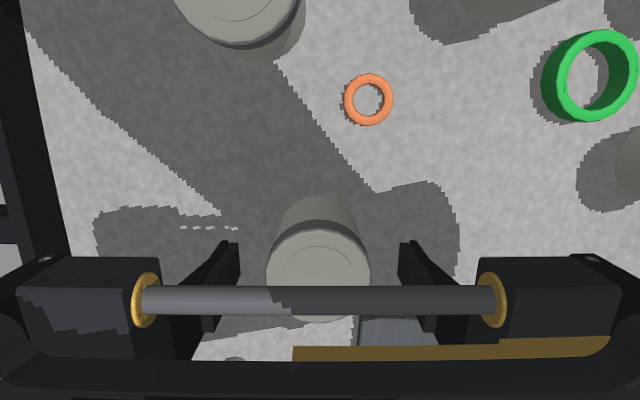

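Pot B is centred between the fingers, its lid at (318,275). Grip and heft it.

```bash
python3 -m jog '1 0 0 -10 0;1 0 0 0 0;0 0 0 0 0;0 0 0 0 0;0 0 0 0 0'; python3 -m jog '0 0 0 0 0;0 0 0 0 0;0 0 0 0 0;0 0 0 0 0'; python3 -m jog '0 0 0 25 0;0 0 0 40 0;0 0 0 25 0;0 0 0 0 0;0 0 0 0 0';python3 -m jog '0 0 0 0 0;0 0 0 0 0;0 0 0 0 0'; cat >> h.py <<'E'
def pots(fn='t'):
    c=cap('top',fn); g=cv2.cvtColor(cv2.imread(f'pics/{fn}.png'),cv2.COLOR_BGR2GRAY); out=[]
    big=cv2.resize(g,None,fx=4,fy=4,interpolation=cv2.INTER_CUBIC)
    h=cv2.HoughCircles(big,cv2.HOUGH_GRADIENT,1,60,param1=80,param2=16,minRadius=38,maxRadius=47)
    for u,v,rr in (h[0] if h is not None else []):
        p=onz(c,(u+.5)/4-.5,(v+.5)/4-.5,.062)
        if .33<p[0]<.62 and -.42<p[1]<.45: out.append((p[:2]+[.001,.002]).round(4).tolist()+[float(rr)])
    return out
E
python3 - <<'E'
from h import *
s=r.sense(); print(s['tcp_pos'],s['wrist_force'],s['gripper_width']); print(pots('t1'))
E
```

```text
time_s: 12.1
tcp_pos: [0.5612, -0.1117, 0.0384]
ee_rot: [[-0.986, 0.167, 0.0], [0.167, 0.986, 0.0], [-0.0, 0.0, -1.0]]
wrist_force: [0.1, -0.2, 0.7]
gripper_width: 0.746
gripper_force: 0.0
time_s: 12.6
tcp_pos: [0.561, -0.1119, 0.0383]
ee_rot: [[-0.986, 0.167, 0.0], [0.167, 0.986, -0.0], [-0.0, -0.0, -1.0]]
wrist_force: [-1.4, -0.5, 1.2]
gripper_width: 0.588
gripper_force: 30.0
time_s: 13.22
tcp_pos: [0.5594, -0.1115, 0.1261]
ee_rot: [[-0.986, 0.168, -0.004], [0.168, 0.986, 0.001], [0.004, 0.0, -1.0]]
wrist_force: [-0.6, 0.2, -4.6]
gripper_width: 0.588
gripper_force: 30.0
time_s: 13.6
tcp_pos: [0.5608, -0.1118, 0.1276]
ee_rot: [[-0.986, 0.167, -0.001], [0.167, 0.986, 0.0], [0.001, -0.0, -1.0]]
wrist_force: [0.5, -0.0, -4.1]
gripper_width: 0.589
gripper_force: 30.0
[ 0.56082552 -0.11175178  0.12760928] [ 0.47925057 -0.04995677 -4.0678179 ] 0.5888207667052945
[[0.4291, -0.1225, 43.0], [0.4312, 0.0104, 40.5]]
```

B is full (about 0.42 kg), so it goes to pocket 1.

```bash
python3 -m jog '0 -41 -47 0 0;0 -41 -47 0 0;0 -41 -47 0 0;0 -40 -48 0 0;0 0 0 0 0'; python3 -m jog '0 0 0 -20 0;0 0 0 -20 0;0 0 0 0 0; 0 0 0 0 0'
```

```text
time_s: 14.28
tcp_pos: [0.3948, -0.3031, 0.1282]
ee_rot: [[-0.985, 0.173, -0.001], [0.173, 0.985, 0.0], [0.001, 0.0, -1.0]]
wrist_force: [0.3, 0.2, -4.5]
gripper_width: 0.59
gripper_force: 30.0
time_s: 14.78
tcp_pos: [0.3991, -0.3008, 0.089]
ee_rot: [[-0.986, 0.166, 0.001], [0.166, 0.986, -0.001], [-0.002, -0.001, -1.0]]
wrist_force: [1.3, -0.5, -3.9]
gripper_width: 0.593
gripper_force: 30.0
```

```bash
sed -i 's/param2=16/param2=11/' h.py; python3 - <<'E'
from h import *
c=load('t1');import cv2
g=cv2.cvtColor(cv2.imread('pics/t1.png'),cv2.COLOR_BGR2GRAY)
big=cv2.resize(g,None,fx=4,fy=4,interpolation=cv2.INTER_CUBIC)
for p2 in(14,11,9):
    h=cv2.HoughCircles(big,cv2.HOUGH_GRADIENT,1,60,param1=80,param2=p2,minRadius=38,maxRadius=47)
    print(p2,[(onz(c,(u+.5)/4-.5,(v+.5)/4-.5,.062)[:2]+[.001,.002]).round(3).tolist() for u,v,_ in h[0]])
E
```

```text
14 [[0.429, -0.123], [0.902, -0.53], [0.431, 0.01], [0.552, -0.316]]
11 [[0.429, -0.123], [0.904, -0.526], [0.436, -0.015], [0.372, -0.658], [0.39, -0.701], [0.372, -0.609], [0.758, 0.602], [0.328, -0.645], [0.482, -0.657], [0.552, -0.316], [0.512, -0.608], [0.693, -0.061], [0.858, -0.484], [0.602, 0.542]]
9 [[0.429, -0.123], [0.904, -0.526], [0.435, -0.012], [0.372, -0.658], [0.548, -0.315], [0.469, -0.617], [0.366, -0.61], [0.371, -0.705], [0.258, -0.658], [0.433, -0.657], [0.279, -0.609], [0.526, -0.649], [0.282, -0.711], [0.582, -0.223], [0.647, 0.499], [0.759, 0.603], [0.71, 0.533], [0.466, -0.697], [0.328, -0.645], [0.631, -0.21], [0.668, -0.017], [0.602, 0.541], [0.48, -0.66], [0.865, 0.314], [0.678, 0.554], [0.652, -0.139], [0.281, -0.294], [0.573, 0.272], [0.47, 0.73], [0.69, -0.061], [0.512, -0.608], [0.612, 0.022], [0.684, 0.033], [0.397, -0.562], [0.858, -0.484], [0.506, -0.354], [0.407, 0.246], [0.14, -0.667], [0.8, 0.523], [0.741, -0.087], [0.41, -0.709], [0.505, 0.433], [0.367, -0.19], [0.789, -0.538], [0.468, -0.318], [0.231, 0.007]]
```

```bash
python3 -m jog '0 -1.5 0 -15 0;0 0 0 -10 0;0 0 0 -5 0;0 0 0 0 0; 0 0 0 0 0'; python3 -m jog '0 0 0 -5 0;0 0 0 -4 0;0 0 0 0 0'; python3 -m jog '0 0 0 -3 0;0 0 0 -2 0;0 0 0 0 0'
```

```text
time_s: 15.4
tcp_pos: [0.397, -0.3009, 0.0586]
ee_rot: [[-0.986, 0.167, 0.001], [0.167, 0.986, -0.0], [-0.001, -0.0, -1.0]]
wrist_force: [-1.2, 0.0, -3.4]
gripper_width: 0.59
gripper_force: 30.0
time_s: 15.78
tcp_pos: [0.3962, -0.3006, 0.0488]
ee_rot: [[-0.986, 0.167, -0.001], [0.167, 0.986, 0.0], [0.001, 0.0, -1.0]]
wrist_force: [-0.2, 0.5, -4.8]
gripper_width: 0.591
gripper_force: 30.0
time_s: 16.15
tcp_pos: [0.3968, -0.3009, 0.0444]
ee_rot: [[-0.986, 0.167, 0.0], [0.167, 0.986, -0.0], [-0.001, -0.0, -1.0]]
wrist_force: [0.2, -0.4, -1.9]
gripper_width: 0.592
gripper_force: 30.0
```

```bash
python3 -m jog '0 0 0 -2 0;1 0 0 0 0;1 0 0 0 0;1 0 0 0 0;1 0 0 0 0'; python3 -m jog '1 0 0 50 0;1 0 0 60 0;1 0 0 60 0;1 0 0 30 0;1 0 0 0 0';  cat >> h.py <<'E'
def blobs(fn,lo=150,zz=.062):
    c=cap('top',fn) ; im=cv2.imread(f'pics/{fn}.png').astype(int)
    m=((im.min(2)>lo)&(im.max(2)-im.min(2)<40)).astype(np.uint8)
    n,l,st,ce=cv2.connectedComponentsWithStats(m); out=[]
    for i in range(1,n):
        p=onz(c,*ce[i],zz)
        if st[i,4]>150 and .33<p[0]<.62 and -.42<p[1]<.45: out.append((p[:2].round(4).tolist(),int(st[i,4])))
    return out
E
python3 - <<'E'
from h import *
print(r.sense()['tcp_pos']);print(blobs('t2'))
c=cap('wrist','w6'); print(proj(c,[[.3975,-.301,.068],[.429,-.1235,.062]]))
E
```

```text
time_s: 16.77
tcp_pos: [0.3966, -0.3008, 0.0422]
ee_rot: [[-0.986, 0.167, 0.0], [0.167, 0.986, -0.0], [-0.0, -0.0, -1.0]]
wrist_force: [0.1, -0.5, -0.4]
gripper_width: 0.948
gripper_force: 0.0
time_s: 17.4
tcp_pos: [0.3978, -0.3013, 0.2451]
ee_rot: [[-0.986, 0.167, 0.006], [0.167, 0.986, -0.002], [-0.006, -0.001, -1.0]]
wrist_force: [-0.5, 0.1, -0.5]
gripper_width: 1.006
gripper_force: 0.0
[ 0.39775413 -0.30127245  0.24506117]
[([0.5477, 0.1081], 321), ([0.429, -0.2898], 5498), ([0.4414, 0.1203], 339), ([0.4283, 0.0088], 347), ([0.4276, -0.1242], 342)]
[[318.08277383 186.26942576]
 [487.30116485 186.23731682]]
```

```bash
cat >> h.py <<'E'
def wblob(fn,lo=150,z=.062):
    c=load(fn); im=cv2.imread(f'pics/{fn}.png').astype(int)
    m=((im.min(2)>lo)&(im.max(2)-im.min(2)<40)).astype(np.uint8)
    n,l,st,ce=cv2.connectedComponentsWithStats(m)
    return [(ce[i].round(1).tolist(),st[i,2:].tolist(),onz(c,*(ce[i]),z)[:2].round(4).tolist()) for i in range(1,n) if 400<st[i,4]<9000]
E
python3 - <<'E'
from h import *
for lo in(190,170): print(*wblob('w6',lo),sep='\n')
im=cv2.imread('pics/w6.png'); print(im[186,280:360:4].tolist())
E
python3 -m jog '1 8 44 0 0;1 8 44 -10 0;1 8 44 -10 0;1 8 44 -10 0;1 0 2 -30 0'; python3 -m jog '1 0 0 -40 0;1 0 0 -40 0;1 0 0 0 0;1 0 0 0 0'
```

```text
([33.3, 143.6], [36, 79, 484], [0.3028, -0.5877])
([609.5, 165.7], [45, 46, 1542], [0.4284, 0.0107])
([488.2, 184.4], [47, 46, 1662], [0.4272, -0.1225])
([33.6, 143.7], [36, 79, 566], [0.3029, -0.5874])
([609.4, 165.8], [45, 47, 1599], [0.4284, 0.0105])
([488.1, 184.4], [47, 46, 1694], [0.4272, -0.1226])
([65.7, 224.2], [31, 62, 419], [0.394, -0.5874])
([14.1, 236.8], [29, 52, 404], [0.3983, -0.6562])
[[31, 29, 28], [32, 29, 30], [32, 29, 29], [22, 23, 22], [132, 140, 137], [131, 139, 136], [131, 139, 136], [131, 140, 137], [131, 140, 136], [131, 140, 137], [131, 140, 137], [131, 140, 137], [130, 139, 136], [130, 139, 136], [226, 234, 232], [224, 233, 230], [45, 44, 44], [49, 45, 46], [49, 44, 44], [162, 164, 166]]
time_s: 18.12
tcp_pos: [0.4291, -0.1206, 0.1813]
ee_rot: [[-0.987, 0.163, 0.001], [0.163, 0.987, 0.0], [-0.001, 0.0, -1.0]]
wrist_force: [0.6, 0.1, -1.9]
gripper_width: 1.002
gripper_force: 0.0
time_s: 18.62
tcp_pos: [0.4291, -0.1229, 0.1027]
ee_rot: [[-0.986, 0.166, 0.0], [0.166, 0.986, -0.0], [-0.0, -0.0, -1.0]]
wrist_force: [0.3, 0.6, 0.7]
gripper_width: 1.005
gripper_force: 0.0
```

```bash
python3 -m jog '1 -1 0 -25 0;1 0 0 -20 0;1 0 0 -12 0;1 0 0 -6 0;1 0 0 0 0'; python3 -m jog '0 0 0 0 0;0 0 0 0 0;0 0 0 0 0;0 0 0 0 0;0 0 0 0 0'; python3 -m jog '0 0 0 0 0;0 0 0 0 0;0 0 0 25 0;0 0 0 40 0;0 0 0 25 0';python3 -m jog '0 0 0 0 0;0 0 0 0 0;0 0 0 0 0;0 0 0 0 0'
```

```text
time_s: 19.25
tcp_pos: [0.4279, -0.1228, 0.0395]
ee_rot: [[-0.986, 0.167, 0.001], [0.167, 0.986, -0.0], [-0.001, 0.0, -1.0]]
wrist_force: [0.4, -0.2, -0.5]
gripper_width: 0.997
gripper_force: 0.0
time_s: 19.88
tcp_pos: [0.4276, -0.1227, 0.0393]
ee_rot: [[-0.986, 0.167, 0.0], [0.167, 0.986, 0.0], [-0.0, 0.0, -1.0]]
wrist_force: [0.3, 0.2, 0.3]
gripper_width: 0.587
gripper_force: 30.0
time_s: 20.5
tcp_pos: [0.4279, -0.1228, 0.1307]
ee_rot: [[-0.986, 0.167, 0.002], [0.167, 0.986, 0.0], [-0.002, 0.0, -1.0]]
wrist_force: [0.3, 0.2, 0.2]
gripper_width: 0.588
gripper_force: 30.0
time_s: 21.0
tcp_pos: [0.427, -0.1228, 0.1283]
ee_rot: [[-0.986, 0.167, -0.002], [0.167, 0.986, -0.0], [0.002, -0.0, -1.0]]
wrist_force: [1.0, 0.3, -1.0]
gripper_width: 0.592
gripper_force: 30.0
```

E is empty, so it goes to the bin.

```bash
python3 -m jog '0 0 20 30 0;0 0 55 10 0;0 0 55 0 0;0 0 55 0 0;0 0 55 0 0'; python3 -m jog '0 0 55 0 0;0 0 55 0 0;0 0 55 0 0;0 0 55 0 0;0 0 35 0 0'; python3 -m jog '0 0 0 -20 0;0 0 0 -30 0;0 0 0 0 0;0 0 0 0 0'; python3 - <<'E'
from h import *
c=cap('wrist','w7'); cap('top','t3')
E
```

```text
time_s: 21.62
tcp_pos: [0.4272, 0.119, 0.169]
ee_rot: [[-0.986, 0.167, -0.0], [0.167, 0.986, -0.0], [0.0, -0.0, -1.0]]
wrist_force: [0.6, -0.8, -0.5]
gripper_width: 0.587
gripper_force: 30.0
time_s: 22.25
tcp_pos: [0.4272, 0.3746, 0.1683]
ee_rot: [[-0.986, 0.165, -0.001], [0.165, 0.986, -0.001], [0.0, -0.001, -1.0]]
wrist_force: [1.9, -0.7, 0.1]
gripper_width: 0.586
gripper_force: 30.0
time_s: 22.75
tcp_pos: [0.4281, 0.3726, 0.1199]
ee_rot: [[-0.986, 0.167, 0.001], [0.167, 0.986, 0.0], [-0.001, 0.001, -1.0]]
wrist_force: [0.3, -0.4, -0.3]
gripper_width: 0.587
gripper_force: 30.0
```

View pics/w7.png

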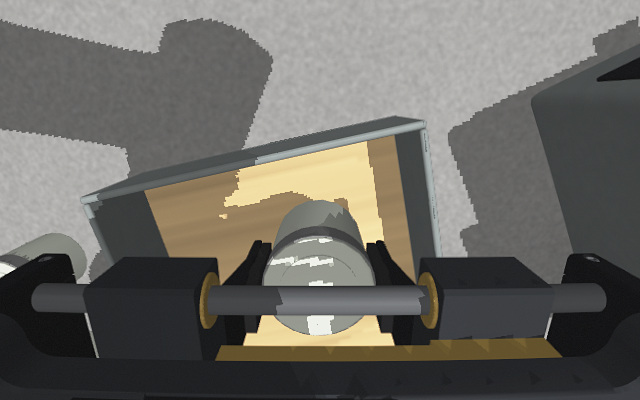

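The pot hangs over the bin, the rim's near corners at (85,200) and (425,123). I'll check them in the world frame.

```bash
python3 - <<'E'
from h import *
c=load('w7')
print(onz(c,85,200,.08),onz(c,425,123,.08),onz(c,440,255,.08))
E
```

```text
[0.37966975 0.23149795 0.08      ] [0.3689124  0.44543353 0.08      ] [0.45481704 0.4490146  0.08      ]
```

```bash
python3 -m jog '0 0 0 -25 0;0 0 0 -20 0;0 0 0 -12 0;0 0 0 0 0;0 0 0 0 0'; python3 -m jog '0 0 0 -2 0;0.78 0 0 0 0;0.78 0 0 0 0;0.78 0 0 0 0'; python3 -m jog '0.78 0 0 40 0;0.78 0 0 50 0;0.78 0 0 50 0;1 0 -30 50 0;1 0 -50 0 0'
```

```text
time_s: 23.48
tcp_pos: [0.4281, 0.3729, 0.0632]
ee_rot: [[-0.986, 0.167, 0.001], [0.167, 0.986, 0.001], [-0.001, 0.002, -1.0]]
wrist_force: [-0.1, 0.1, -0.6]
gripper_width: 0.587
gripper_force: 30.0
time_s: 23.98
tcp_pos: [0.4276, 0.3723, 0.0604]
ee_rot: [[-0.986, 0.167, 0.0], [0.167, 0.986, 0.0], [-0.0, 0.0, -1.0]]
wrist_force: [-0.5, 0.1, -0.6]
gripper_width: 0.763
gripper_force: 0.0
time_s: 24.6
tcp_pos: [0.4293, 0.2939, 0.2548]
ee_rot: [[-0.986, 0.165, 0.007], [0.165, 0.986, 0.007], [-0.006, 0.008, -1.0]]
wrist_force: [-0.1, -0.7, -1.6]
gripper_width: 0.93
gripper_force: 0.0
```

```bash
python3 -m jog '1 5 -50 0 0;1 5 -50 0 0;1 5 -50 0 0;1 0 -20 0 0;1 0 0 0 0'; python3 -m jog '1 0 0 0 0;1 0 0 0 0'; python3 - <<'E'
from h import *
print(r.sense()['tcp_pos']); print(blobs('t4')); cap('wrist','w8'); print(*wblob('w8',110),sep='\n')
E
```

```text
time_s: 25.22
tcp_pos: [0.4425, 0.1215, 0.2504]
ee_rot: [[-0.986, 0.169, 0.0], [0.169, 0.986, 0.0], [-0.0, 0.001, -1.0]]
wrist_force: [-0.4, 0.2, 0.0]
gripper_width: 1.002
gripper_force: 0.0
time_s: 25.48
tcp_pos: [0.4426, 0.1233, 0.2501]
ee_rot: [[-0.986, 0.166, -0.0], [0.166, 0.986, 0.0], [0.0, -0.0, -1.0]]
wrist_force: [0.1, -0.1, 0.4]
gripper_width: 1.0
gripper_force: 0.0
[0.44263658 0.1232532  0.25009487]
[([0.548, 0.1081], 332), ([0.3672, 0.4295], 3125), ([0.3976, -0.3044], 367)]
([631.5, 208.5], [30, 214, 1540], [0.5308, 0.4726])
([562.6, 132.9], [51, 53, 2063], [0.4315, 0.3857])
([427.0, 185.1], [23, 156, 568], [0.4643, 0.2385])
([214.0, 187.2], [46, 45, 1598], [0.4284, 0.0113])
([245.2, 218.7], [23, 27, 451], [0.4692, 0.0363])
([8.7, 252.3], [22, 34, 598], [0.4637, -0.2564])
([182.7, 271.5], [52, 34, 504], [0.5212, -0.0521])
([330.4, 332.1], [227, 46, 5912], [0.6335, 0.1063])
```

```bash
python3 - <<'E'
from h import *
c=load('w8'); p=proj(c,[[.443,.122,.062]])[0]; print(p); im=cv2.imread('pics/w8.png')[:,:,1]
u,v=p.round().astype(int); print(im[v,u-36:u+37:3].tolist()); print(im[v-36:v+37:3,u].tolist())
E
```

```text
[317.30950288 183.49012389]
[89, 92, 89, 89, 113, 224, 224, 224, 224, 224, 224, 224, 224, 225, 225, 225, 225, 225, 225, 225, 168, 150, 155, 146, 155]
[153, 148, 113, 102, 160, 226, 226, 225, 225, 224, 224, 224, 224, 224, 224, 224, 224, 224, 223, 222, 145, 150, 148, 149, 139]
```

```bash
python3 -m jog '1 0 -1 -50 0;1 0 0 -60 0;1 0 0 -50 0;1 0 0 -30 0;1 0 0 0 0'; python3 -m jog '1 0 0 -15 0;1 0 0 -6 0;1 0 0 0 0;0 0 0 0 0;0 0 0 0 0'; python3 -m jog '0 0 0 0 0;0 0 0 0 0;0 0 0 0 0;0 0 0 0 0;0 0 0 0 0'; python3 -m jog '0 0 0 25 0;0 0 0 40 0;0 0 0 25 0;0 0 0 0 0;0 0 0 0 0';python3 -m jog '0 0 0 0 0;0 0 0 0 0;0 0 0 0 0'
```

```text
time_s: 26.2
tcp_pos: [0.4412, 0.1208, 0.0583]
ee_rot: [[-0.986, 0.166, -0.005], [0.166, 0.986, -0.003], [0.004, -0.004, -1.0]]
wrist_force: [0.5, -0.1, 0.8]
gripper_width: 0.999
gripper_force: 0.0
time_s: 26.82
tcp_pos: [0.4429, 0.1215, 0.0398]
ee_rot: [[-0.986, 0.167, 0.001], [0.167, 0.986, 0.001], [-0.001, 0.001, -1.0]]
wrist_force: [0.3, -0.0, 1.1]
gripper_width: 0.858
gripper_force: 0.0
time_s: 27.45
tcp_pos: [0.4429, 0.1216, 0.0394]
ee_rot: [[-0.986, 0.167, 0.001], [0.167, 0.986, 0.001], [-0.001, 0.001, -1.0]]
wrist_force: [-1.0, 1.7, 1.4]
gripper_width: 0.584
gripper_force: 30.0
time_s: 28.08
tcp_pos: [0.4408, 0.1203, 0.1273]
ee_rot: [[-0.986, 0.168, -0.004], [0.168, 0.986, -0.002], [0.004, -0.002, -1.0]]
wrist_force: [0.1, 0.2, -5.8]
gripper_width: 0.593
gripper_force: 30.0
time_s: 28.45
tcp_pos: [0.4423, 0.1211, 0.1287]
ee_rot: [[-0.986, 0.167, -0.001], [0.167, 0.986, -0.001], [0.001, -0.001, -1.0]]
wrist_force: [-0.1, 0.7, -4.4]
gripper_width: 0.589
gripper_force: 30.0
```

C is full, so it goes to pocket 2.

```bash
python3 -m jog '0 3 -20 30 0;0 4 -55 10 0;0 4 -55 0 0;0 4 -55 0 0;0 4 -55 0 0'; python3 -m jog '0 4 -55 0 0;0 4 -55 0 0;0 4 -55 0 0;0 3 -31 0 0;0 0 0 0 0'; python3 -m jog '0 0 0 -30 0;0 0 0 -40 0;0 0 0 0 0;0 0 0 0 0'
```

```text
time_s: 29.08
tcp_pos: [0.4615, -0.1204, 0.1693]
ee_rot: [[-0.986, 0.167, 0.001], [0.167, 0.986, 0.0], [-0.0, 0.0, -1.0]]
wrist_force: [2.3, 1.5, -5.1]
gripper_width: 0.584
gripper_force: 30.0
time_s: 29.7
tcp_pos: [0.4762, -0.3168, 0.1682]
ee_rot: [[-0.985, 0.17, -0.001], [0.17, 0.985, 0.0], [0.001, 0.0, -1.0]]
wrist_force: [-0.6, 0.7, -5.3]
gripper_width: 0.589
gripper_force: 30.0
time_s: 30.2
tcp_pos: [0.4777, -0.3149, 0.1006]
ee_rot: [[-0.986, 0.166, 0.002], [0.166, 0.986, -0.001], [-0.002, -0.001, -1.0]]
wrist_force: [-0.2, -0.6, -4.3]
gripper_width: 0.59
gripper_force: 30.0
```

```bash
python3 -m jog '0 -1.5 0 -20 0;0 0 0 -15 0;0 0 0 -8 0;0 0 0 0 0; 0 0 0 0 0'; python3 -m jog '0 0 0 -5 0;0 0 0 -4 0;0 0 0 0 0'; python3 -m jog '0 0 0 -3 0;0 0 0 -2 0;0 0 0 0 0'
```

```text
time_s: 30.82
tcp_pos: [0.4757, -0.315, 0.0569]
ee_rot: [[-0.986, 0.167, 0.001], [0.167, 0.986, -0.001], [-0.001, -0.0, -1.0]]
wrist_force: [0.6, 0.2, -5.3]
gripper_width: 0.584
gripper_force: 30.0
time_s: 31.2
tcp_pos: [0.475, -0.3147, 0.047]
ee_rot: [[-0.986, 0.167, -0.0], [0.167, 0.986, 0.0], [0.0, 0.0, -1.0]]
wrist_force: [0.0, 0.7, -4.3]
gripper_width: 0.59
gripper_force: 30.0
time_s: 31.58
tcp_pos: [0.4752, -0.3148, 0.0441]
ee_rot: [[-0.986, 0.166, 0.0], [0.166, 0.986, -0.001], [-0.0, -0.001, -1.0]]
wrist_force: [-4.0, 2.5, 7.3]
gripper_width: 0.588
gripper_force: 30.0
```

```bash
python3 -m jog '0 0 0 1 0;1 0 0 0 0;1 0 0 0 0;1 0 0 0 0;1 0 0 0 0'; python3 -m jog '1 0 0 50 0;1 0 0 60 0;1 0 0 60 0;1 0 30 30 0;1 -10 55 0 0'; python3 -m jog '1 -9 60 0 0;1 -9 60 0 0;1 -9 60 0 0;1 -9 60 0 0;1 0 0 0 0'; python3 -m jog '1 0 0 0 0;1 0 0 0 0'; python3 - <<'E'
from h import *
print(r.sense()['tcp_pos']); print(blobs('t5')); cap('wrist','w9'); print(*wblob('w9',190),sep='\n')
c=load('w9'); p=proj(c,[[.429,.0105,.062]])[0]; print(p); im=cv2.imread('pics/w9.png')[:,:,1]
u,v=p.round().astype(int); print(im[v,u-36:u+37:3].tolist()); print(im[v-36:v+37:3,u].tolist())
E
```

```text
time_s: 32.2
tcp_pos: [0.4751, -0.3149, 0.0431]
ee_rot: [[-0.986, 0.167, 0.0], [0.167, 0.986, -0.0], [-0.0, -0.0, -1.0]]
wrist_force: [0.0, -0.4, -0.0]
gripper_width: 0.949
gripper_force: 0.0
time_s: 32.83
tcp_pos: [0.467, -0.2302, 0.2461]
ee_rot: [[-0.986, 0.169, 0.007], [0.169, 0.986, -0.002], [-0.007, -0.001, -1.0]]
wrist_force: [1.7, 1.4, -0.7]
gripper_width: 1.002
gripper_force: 0.0
time_s: 33.45
tcp_pos: [0.4286, 0.0136, 0.2436]
ee_rot: [[-0.987, 0.16, 0.001], [0.16, 0.987, 0.001], [-0.001, 0.001, -1.0]]
wrist_force: [0.4, -0.5, 0.3]
gripper_width: 0.996
gripper_force: 0.0
time_s: 33.7
tcp_pos: [0.4291, 0.0092, 0.2431]
ee_rot: [[-0.986, 0.169, -0.0], [0.169, 0.986, -0.0], [0.0, -0.0, -1.0]]
wrist_force: [-0.2, -0.1, -0.0]
gripper_width: 1.002
gripper_force: 0.0
[0.42910196 0.00917748 0.24307152]
[([0.5479, 0.1081], 329), ([0.4739, -0.3178], 350), ([0.3719, 0.1866], 3033), ([0.4277, 0.3781], 361), ([0.3974, -0.3042], 362)]
([35.0, 205.2], [44, 45, 1443], [0.3981, -0.3046])
[319.70037425 184.11900952]
[92, 91, 95, 95, 88, 141, 140, 141, 141, 141, 141, 141, 140, 141, 141, 141, 141, 140, 139, 245, 201, 167, 169, 165, 158]
[166, 164, 103, 104, 120, 142, 142, 141, 141, 141, 141, 141, 140, 141, 141, 141, 140, 164, 233, 234, 150, 164, 158, 168, 166]
```

D is centred under the tool. Descend, grip and heft.

```bash
python3 -m jog '1 0 1 -50 0;1 0 0 -55 0;1 0 0 -50 0;1 0 0 -28 0;1 0 0 0 0'; python3 -m jog '1 0 0 -15 0;1 0 0 -6 0;1 0 0 0 0;0 0 0 0 0;0 0 0 0 0'; python3 -m jog '0 0 0 0 0;0 0 0 0 0;0 0 0 0 0;0 0 0 0 0;0 0 0 0 0'; python3 -m jog '0 0 0 25 0;0 0 0 40 0;0 0 0 25 0;0 0 0 0 0;0 0 0 0 0';python3 -m jog '0 0 0 0 0;0 0 0 0 0;0 0 0 0 0'
```

```text
time_s: 34.42
tcp_pos: [0.4277, 0.0098, 0.0585]
ee_rot: [[-0.986, 0.169, -0.005], [0.169, 0.986, -0.002], [0.005, -0.003, -1.0]]
wrist_force: [-0.3, 0.1, 0.9]
gripper_width: 1.001
gripper_force: 0.0
time_s: 35.05
tcp_pos: [0.4294, 0.0114, 0.0398]
ee_rot: [[-0.986, 0.167, 0.001], [0.167, 0.986, 0.0], [-0.001, 0.001, -1.0]]
wrist_force: [-0.1, 0.4, 0.4]
gripper_width: 0.853
gripper_force: 0.0
time_s: 35.67
tcp_pos: [0.429, 0.0111, 0.0393]
ee_rot: [[-0.986, 0.167, -0.0], [0.167, 0.986, -0.0], [0.0, -0.0, -1.0]]
wrist_force: [-0.6, -1.9, 2.1]
gripper_width: 0.587
gripper_force: 30.0
time_s: 36.3
tcp_pos: [0.4275, 0.0109, 0.1275]
ee_rot: [[-0.986, 0.168, -0.004], [0.168, 0.986, -0.0], [0.004, -0.001, -1.0]]
wrist_force: [0.0, 0.1, -5.3]
gripper_width: 0.585
gripper_force: 30.0
time_s: 36.67
tcp_pos: [0.4289, 0.0112, 0.1287]
ee_rot: [[-0.986, 0.167, -0.001], [0.167, 0.986, -0.0], [0.001, -0.001, -1.0]]
wrist_force: [0.7, 0.4, -3.9]
gripper_width: 0.584
gripper_force: 30.0
```

D is full, so it goes to pocket 3.

```bash
python3 -m jog '0 5 -20 30 0;0 20 -50 10 0;0 20 -50 0 0;0 20 -50 0 0;0 20 -50 0 0'; python3 -m jog '0 20 -50 0 0;0 20 -50 0 0;0 0 -20 0 0;0 0 0 0 0'; python3 -m jog '0 0 0 -30 0;0 0 0 -40 0;0 0 0 0 0;0 0 0 0 0'
```

```text
time_s: 37.3
tcp_pos: [0.5144, -0.2104, 0.1688]
ee_rot: [[-0.986, 0.167, -0.0], [0.167, 0.986, 0.0], [0.0, 0.0, -1.0]]
wrist_force: [1.5, 1.8, -5.1]
gripper_width: 0.581
gripper_force: 30.0
time_s: 37.8
tcp_pos: [0.5531, -0.3297, 0.1677]
ee_rot: [[-0.986, 0.169, -0.002], [0.169, 0.986, 0.001], [0.003, 0.001, -1.0]]
wrist_force: [0.2, 0.6, -4.8]
gripper_width: 0.59
gripper_force: 30.0
time_s: 38.3
tcp_pos: [0.5551, -0.3286, 0.1009]
ee_rot: [[-0.986, 0.165, 0.002], [0.165, 0.986, -0.002], [-0.002, -0.001, -1.0]]
wrist_force: [1.4, -0.6, -4.4]
gripper_width: 0.587
gripper_force: 30.0
```

```bash
python3 -m jog '0 0 0 -20 0;0 0 0 -15 0;0 0 0 -8 0;0 0 0 0 0; 0 0 0 0 0'; python3 -m jog '0 0 0 -5 0;0 0 0 -4 0;0 0 0 0 0'; python3 -m jog '0 0 0 -3 0;0 0 0 -1 0;0 0 0 0 0'
```

```text
time_s: 38.92
tcp_pos: [0.5546, -0.329, 0.057]
ee_rot: [[-0.986, 0.167, 0.001], [0.167, 0.986, -0.001], [-0.001, -0.001, -1.0]]
wrist_force: [0.6, 0.2, -5.2]
gripper_width: 0.588
gripper_force: 30.0
time_s: 39.3
tcp_pos: [0.554, -0.3287, 0.047]
ee_rot: [[-0.986, 0.167, -0.0], [0.167, 0.986, 0.0], [0.0, 0.0, -1.0]]
wrist_force: [0.0, 1.1, -3.8]
gripper_width: 0.588
gripper_force: 30.0
time_s: 39.67
tcp_pos: [0.5542, -0.3289, 0.0443]
ee_rot: [[-0.986, 0.167, 0.001], [0.167, 0.986, -0.0], [-0.001, -0.0, -1.0]]
wrist_force: [-2.0, 2.1, 3.4]
gripper_width: 0.586
gripper_force: 30.0
```

```bash
python3 -m jog '0 0 0 0.5 0;1 0 0 0 0;1 0 0 0 0;1 0 0 0 0;1 0 0 0 0'; python3 -m jog '1 0 0 50 0;1 0 0 60 0;1 0 0 60 0;1 0 30 30 0;1 0 55 0 0'; python3 -m jog '1 -1 60 0 0;1 -1 60 0 0;1 -1 60 0 0;1 -1 60 0 0;1 0 60 0 0'; python3 -m jog '1 0 53 0 0;1 0 0 0 0;1 0 0 0 0;1 0 0 0 0'; python3 - <<'E'
from h import *
print(r.sense()['tcp_pos']); print(blobs('t6')); cap('wrist','w10'); 
c=load('w10'); p=proj(c,[[.5495,.109,.062]])[0]; print(p); im=cv2.imread('pics/w10.png')[:,:,1]
u,v=p.round().astype(int); print(im[v,u-36:u+37:3].tolist()); print(im[v-36:v+37:3,u].tolist())
E
```

```text
time_s: 40.3
tcp_pos: [0.5542, -0.3288, 0.0436]
ee_rot: [[-0.986, 0.167, 0.0], [0.167, 0.986, -0.0], [-0.0, -0.0, -1.0]]
wrist_force: [-0.2, 0.3, 0.9]
gripper_width: 0.95
gripper_force: 0.0
time_s: 40.92
tcp_pos: [0.5555, -0.2445, 0.2471]
ee_rot: [[-0.985, 0.17, 0.007], [0.17, 0.986, -0.002], [-0.008, -0.001, -1.0]]
wrist_force: [1.0, 0.6, -1.4]
gripper_width: 0.995
gripper_force: 0.0
time_s: 41.55
tcp_pos: [0.5498, 0.0582, 0.244]
ee_rot: [[-0.986, 0.167, 0.001], [0.167, 0.986, 0.0], [-0.001, 0.0, -1.0]]
wrist_force: [0.7, -0.4, -0.3]
gripper_width: 0.998
gripper_force: 0.0
time_s: 42.05
tcp_pos: [0.55, 0.1082, 0.2437]
ee_rot: [[-0.986, 0.168, -0.0], [0.168, 0.986, -0.0], [0.0, -0.0, -1.0]]
wrist_force: [-0.1, 0.3, 0.3]
gripper_width: 0.997
gripper_force: 0.0
[0.54999374 0.1081705  0.24373662]
[([0.5544, -0.3323], 340), ([0.474, -0.3179], 356), ([0.4273, 0.3781], 369), ([0.3976, -0.3044], 367)]
[319.07970128 183.60688002]
[91, 91, 90, 89, 88, 133, 132, 132, 133, 132, 131, 150, 227, 226, 226, 226, 226, 226, 225, 227, 228, 157, 154, 150, 152]
[147, 118, 98, 57, 136, 134, 134, 133, 133, 133, 132, 151, 227, 226, 226, 225, 225, 226, 225, 223, 150, 150, 151, 151, 157]
```

```bash
python3 -m jog '1 -0.5 1.5 -50 0;1 0 0 -55 0;1 0 0 -50 0;1 0 0 -28 0;1 0 0 0 0'; python3 -m jog '1 0 0 -15 0;1 0 0 -6 0;1 0 0 0 0;0 0 0 0 0;0 0 0 0 0'; python3 -m jog '0 0 0 0 0;0 0 0 0 0;0 0 0 0 0;0 0 0 0 0;0 0 0 0 0'; python3 -m jog '0 0 0 25 0;0 0 0 40 0;0 0 0 25 0;0 0 0 0 0;0 0 0 0 0';python3 -m jog '0 0 0 0 0;0 0 0 0 0;0 0 0 0 0'
```

```text
time_s: 42.78
tcp_pos: [0.5482, 0.1092, 0.0587]
ee_rot: [[-0.986, 0.168, -0.005], [0.168, 0.986, -0.002], [0.004, -0.003, -1.0]]
wrist_force: [-0.0, -0.5, 0.0]
gripper_width: 1.0
gripper_force: 0.0
time_s: 43.4
tcp_pos: [0.5498, 0.1109, 0.0402]
ee_rot: [[-0.986, 0.167, 0.001], [0.167, 0.986, 0.0], [-0.001, 0.001, -1.0]]
wrist_force: [0.4, 0.1, 0.2]
gripper_width: 0.856
gripper_force: 0.0
time_s: 44.02
tcp_pos: [0.5496, 0.1108, 0.0398]
ee_rot: [[-0.986, 0.167, 0.0], [0.167, 0.986, 0.0], [-0.0, 0.0, -1.0]]
wrist_force: [-0.9, -0.2, 0.7]
gripper_width: 0.589
gripper_force: 30.0
time_s: 44.65
tcp_pos: [0.5487, 0.1105, 0.1286]
ee_rot: [[-0.986, 0.167, -0.002], [0.167, 0.986, -0.0], [0.002, -0.001, -1.0]]
wrist_force: [-0.3, 0.7, -0.5]
gripper_width: 0.589
gripper_force: 30.0
time_s: 45.02
tcp_pos: [0.5494, 0.1107, 0.1291]
ee_rot: [[-0.986, 0.167, -0.001], [0.167, 0.986, -0.001], [0.001, -0.001, -1.0]]
wrist_force: [-0.4, 0.1, -0.7]
gripper_width: 0.591
gripper_force: 30.0
```

A is empty, so it goes to the bin, clear of E.

```bash
python3 -m jog '0 0 10 40 0;0 -5 50 0 0;0 -5 55 0 0;0 -5 55 0 0;0 -5 45 0 0'; python3 -m jog '0 0 0 0 0;0 0 0 0 0;0 0 0 -40 0;0 0 0 -30 0;0 0 0 -20 0'; python3 -m jog '0 0 0 -8 0;0 0 0 -6 0;0 0 0 0 0;0 0 0 0 0'
```

```text
time_s: 45.65
tcp_pos: [0.5291, 0.3278, 0.1696]
ee_rot: [[-0.986, 0.166, 0.0], [0.166, 0.986, 0.0], [-0.0, 0.0, -1.0]]
wrist_force: [0.3, -1.1, -0.9]
gripper_width: 0.587
gripper_force: 30.0
time_s: 46.28
tcp_pos: [0.5293, 0.3236, 0.0783]
ee_rot: [[-0.986, 0.169, -0.002], [0.169, 0.986, -0.002], [0.001, -0.002, -1.0]]
wrist_force: [0.1, -0.0, 1.1]
gripper_width: 0.589
gripper_force: 30.0
time_s: 46.78
tcp_pos: [0.53, 0.326, 0.0666]
ee_rot: [[-0.986, 0.167, 0.001], [0.167, 0.986, 0.001], [-0.001, 0.001, -1.0]]
wrist_force: [-0.7, -0.2, -0.3]
gripper_width: 0.589
gripper_force: 30.0
```

```bash
python3 -m jog '0 0 0 -4 0;0 0 0 -2.5 0;0 0 0 0 0'; python3 -m jog '0.8 0 0 0 0;0.8 0 0 0 0;0.8 0 0 0 0'; python3 -m jog '0.8 0 0 40 0;0.8 0 0 50 0;0.8 0 0 50 0;1 0 0 60 0;1 -30 -50 30 0'; python3 -m jog '1 -40 -50 0 0;1 -40 -50 0 0;1 0 -50 0 0;1 0 0 0 0;1 0 0 0 0'; python3 - <<'E'
from h import *
print(blobs('t7')); cap('scene','s7')
a=cv2.imread('pics/t7.png')[130:310,110:490]; b=cv2.imread('pics/s7.png')[130:290,150:520]
f=lambda i,s:cv2.resize(i,None,fx=s,fy=s,interpolation=cv2.INTER_CUBIC)
o=np.zeros((600,640,3),np.uint8); A=f(a,1.66);B=f(b,1.7); o[:A.shape[0],:A.shape[1]]=A; o[310:310+B.shape[0],:B.shape[1]]=B[:290]; cv2.imwrite('pics/fin.png',o)
E
```

```text
time_s: 47.15
tcp_pos: [0.5294, 0.3257, 0.0589]
ee_rot: [[-0.986, 0.167, -0.0], [0.167, 0.986, -0.0], [0.0, -0.001, -1.0]]
wrist_force: [0.4, -0.0, -0.1]
gripper_width: 0.586
gripper_force: 30.0
time_s: 47.52
tcp_pos: [0.5296, 0.3258, 0.0594]
ee_rot: [[-0.986, 0.167, 0.0], [0.167, 0.986, 0.0], [-0.0, 0.0, -1.0]]
wrist_force: [-1.0, 1.0, 0.2]
gripper_width: 0.777
gripper_force: 0.0
time_s: 48.15
tcp_pos: [0.5028, 0.2801, 0.291]
ee_rot: [[-0.986, 0.165, 0.005], [0.165, 0.986, 0.004], [-0.005, 0.004, -1.0]]
wrist_force: [0.2, -0.6, 0.3]
gripper_width: 0.946
gripper_force: 0.0
time_s: 48.78
tcp_pos: [0.4231, 0.1306, 0.2881]
ee_rot: [[-0.986, 0.167, 0.001], [0.167, 0.986, 0.001], [-0.001, 0.001, -1.0]]
wrist_force: [0.2, 0.3, -0.5]
gripper_width: 1.004
gripper_force: 0.0
[([0.5544, -0.3322], 341), ([0.5392, 0.3281], 201), ([0.474, -0.3179], 356), ([0.3976, -0.3043], 368)]
```

View pics/fin.png

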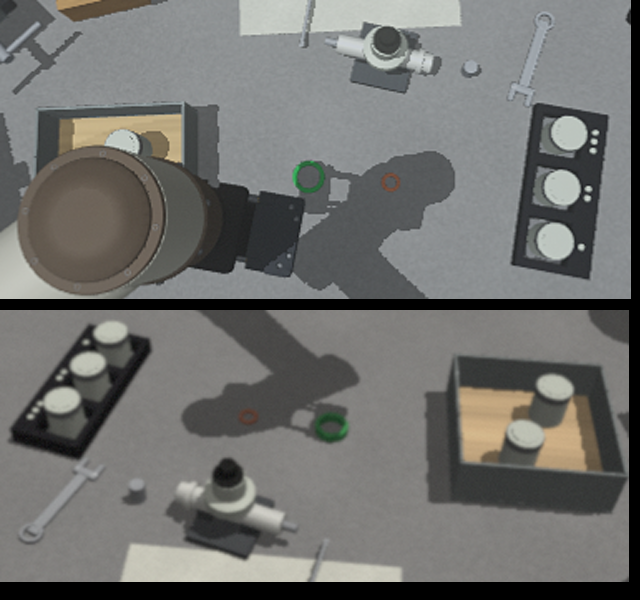

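The picture shows three pots upright in pockets 1–3 at about (555,242), (561,187) and (569,133). The two empties stand in the bin, the bung is seated, and the tools are undisturbed.

```bash
python3 -c "
from station import r; print(r.finish_job())"
```

```text
the job is handed in; nothing more can be done
None
```

The job is done and handed in at about 49 s: the bung is seated in the neck, the three full pots stand in pockets 1–3, the two empty ones are in the bin, and the tools were left where they were.

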